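# Clamp the tall bottle in a ratcheting quick clamp

## Robot

A 6-joint arm with a two-finger parallel gripper is mounted at the origin on a cart in front of the work surface, level with it; the furniture and walls round the work are solid. World frame = base frame: x ahead of the robot, y to its left, z up, the work surface at z = 0. Lengths are in m, angles in rad, forces in N, time in s.
With the tool pointing down it reaches from about 0.25 to 0.775 m from the base axis. Payload 4 kg.
Tool frame: the origin (TCP) lies at the very end of the fingers, on their centre line; the grasp point (between the pads) lies 19 mm behind it (robot.tcp_to_grasp is the distance from the TCP to the grasp point, in m); z points along the fingers, y is the line along which they close (so a half turn about z gives the same grasp; the last joint's range is limited). The gripper opens to 94 mm and grips with 3 to 60 N. Pads are 16 mm wide; open, the fingers measure 119 mm over their backs; the gripper's body (75 mm by 177 mm) begins 78 mm behind the grasp point.
Start: joints at [-1.299, 0.087, 1.371, -0, 1.684, -0.103], TCP at [0.201, -0.512, 0.206] pointing down, gripper open.
Joint ranges: [-3.1, 3.1], [-0.76, 2.03], [0.27, 2.55], [-1.08, 4.22], [0.17, 2.65], [-2.57, 2.57]. Speed limits (rad/s): [2.79, 2.79, 3.14, 3.14, 3.14, 3.14].

## Interface

Orientations are given as [roll, pitch, yaw] about the fixed x, y, z axes, in that order (R = Rz(yaw) Ry(pitch) Rx(roll)).
In Python, from bench import robot gives the robot as it stands.
- The arm moves only by the shell command python3 nudge.py 'ROWS'. ROWS is a JSON list of rows, 1 to 20 of them, each an object with the fields aperture (the finger opening in m), xyz (a list: dx, dy, dz in fractions of the full range, 1 being 0.75 m), twist (a turn about the tool's z in shares of 4 rad (1.0 is 4 rad)); a field left out counts as zero (the opening has to be given); each row shifts and turns the commanded pose from where the row before left it, along the tool's axes as they then stand; what a row does not reach is not made up. A row lasts 1/12 s, in which the tool goes at most 0.0417 m and 0.125 rad, less where a joint would pass 70% of its speed; a pose out of reach is approached as far as the arm can. The fingers move at their own pace and stop on an object; the grip force is fixed at half the most. Time passes only in rows, so rows that do not move let the fingers close. It prints the time, the measured TCP pose, the force, the opening and the grip force at its end. No shift or turn number may pass 1 either way. Input that does not fit is refused with a message, and nothing moves.
- robot.get_obs(): the state, without advancing time (a new reading comes with each control period).
- robot.snapshot(name): name is "side" or "top" or "wrist"; returns a dict with "color" (480x640x3 uint8, blue, green, red), "fx", "fy", "cx", "cy" (pixels), "extrinsics" (4x4, takes a point from world to camera coordinates). Camera axes: x right, y down, z forward; pixel columns grow to the right and rows downward; lengths in m; the calibration is good to about 2 mm. The wrist camera is an equidistant fisheye: a pixel r from the principal point sees the ray r / f radians off the axis. A picture is of the moment at which its call begins. There is no depth.
- robot.close_job(): hands the job in; it is judged then, once.
The state is a dict: "time": time; "joint_positions": joint angles; "qvel": joint speeds; "joint_torque": joint torques, N m; "tool_pos": TCP position; "ee_rot": TCP orientation; "wrist_force": force on the tool from outside, world axes, zero at the start; "wrist_torque": the same for the moment, N m; "width": finger opening in m; "finger_force": force on a finger pad.
Only numpy, scipy, OpenCV 4.12 (cv2) and the standard library are available. Lean on these libraries where they do the work, as an engineer would, in place of code of your own. Each camera call takes 0.05 s, during which the arm holds its last target. There are 200 camera calls.

## Task

The cap of the tallest bottle, the brown one, is stuck: stand that bottle upright in the V-shaped end of the quick clamp on the bench, then squeeze the clamp's trigger and let it go, again and again, until the jaw holds the bottle firmly, that is until a squeeze of about 20 N no longer brings the trigger all the way home, and leave the trigger let go. Move the jaw with the trigger only, never by pushing on the jaw, do not squeeze much harder or the glass is crushed, and leave the other two bottles standing where they are.

Things in the scene. Friction and masses are not known exactly. Their poses are not given: they have to be found in the camera images.
- amber_bottle: Closed brown glass bottle with a black cap, the tallest of the three loose bottles: 52 mm diameter, 114 mm high, 0.11 to 0.22 kg; the cap is a cylinder 36 mm in diameter from 95 mm height to the top at 114 mm, the shoulder slopes down from it. Origin: centre of its underside; z along its axis, up.
- reagent_bottle: White bottle, 42 mm diameter, 99 mm high, loose: a bystander to be left standing. Origin: centre of its underside.
- dropper_bottle: Small brown bottle, 33 mm diameter, 70 mm high, loose: a bystander to be left standing. Origin: centre of its underside.
- clamp: Quick clamp fixed to the bench; aluminium plate 100 x 345 x 8 mm, from y -157 to +188 mm. Origin: under the plate, on the bar's line; z up; the jaw closes along +y towards a V stop (two upright faces at 90 degrees, 68 mm high). Black housing y -92 to +8 mm, 44 mm wide, 84 mm high; on it an upright fixed grip (26 mm wide, y -74 to -62 mm, top at z 165 mm) and, to +y of it, the grey trigger.
- clamp_seat (a point): Where the centre of the brown bottle's underside stands when it touches both faces of the V: on the plate (8 mm above the bench), at x 0, y +128 mm of the clamp; axes as the clamp's. A bottle set down up to 20 mm short of it (towards -y) is pushed home by the jaw.
- clamp_jaw: Moving jaw, 50 x 15 x 48 mm, 16 to 64 mm above the bench; its rubber face is at y +64 mm of this origin. Slides along the clamp's y; starts 24 to 38 mm short of a seated bottle. It sits on springs (3 N/mm, 12 mm give) on the toothed bar, so at the bottle it stops while the bar comes on and the grip builds up. A friction brake keeps the bar where it is left, so the jaw holds 12 to 16 N at most.
- clamp_trigger (a joint): Trigger angle, rad: 0 at rest (a spring returns it), 0.40 at its stop. Squeezing moves its upper end to the clamp's -y, towards the fixed grip, and a pawl drives bar and jaw along +y. Each full squeeze and full release (back below 0.03) advances the bar 10 mm (teeth every 5 mm). Free running takes about 12 N at the height of clamp_grip; 20 N there grips the bottle with about 15 to 20 N.
- clamp_grip (a point): At (0, -61, +133) mm of the clamp, between fixed grip and trigger when fully squeezed; axes as the clamp's. At this height the pair then spans 13 mm to either side along y. At rest the trigger's front face is 36 mm to +y of this point. The trigger is 22 mm wide (x), pivots at (0, -50, +78) mm of the clamp, ends 74 mm from the pivot and leans 0.35 rad to +y at rest.

How it is judged:
On the way, in this order (a step that is already met when the one before it is completed fails the run):
1. the brown bottle stands upright on the clamp's plate, in front of the V (y of amber_bottle in the frame of clamp_seat between -0.022 and 0.006 m and x of amber_bottle in the frame of clamp_seat between -0.015 and 0.015 m and height (world z) of amber_bottle below 0.011 m and angle between amber_bottle's own z axis and vertical below 0.1 rad and contact force between the fingers and amber_bottle below 0.1 N), for 0.1 s.
2. the trigger has been squeezed (value of joint clamp_trigger above 0.25 rad).
3. the trigger has been let go (value of joint clamp_trigger below 0.06 rad).
4. the trigger has been squeezed again (value of joint clamp_trigger above 0.25 rad).
5. the trigger is let go and the jaw grips the bottle with at least 8 N (value of joint clamp_trigger below 0.08 rad and contact force between amber_bottle and clamp_jaw above 8 N), for 0.2 s.
At the end, for the whole second after the job is handed in: The brown bottle stands upright (within 0.09 rad) and at rest on the clamp's plate, within 6 mm of its seat in the V, held by the jaw with at least 8 N while the trigger is let go (below 0.08 rad); the other two bottles stand upright within 25 mm of where they were (all of step 5 and horizontal distance between amber_bottle and clamp_seat below 0.006 m and height (world z) of amber_bottle below 0.012 m and angle between amber_bottle's own z axis and vertical below 0.09 rad and linear speed of amber_bottle below 0.02 m/s and angle between each of reagent_bottle, dropper_bottle's own z axis and vertical below 0.1 rad); the robot touches nothing.
It fails at once if the jaw crushes the bottle with more than 45 N (contact force between amber_bottle and clamp_jaw above 45 N).
It fails at once if the jaw is pushed by the fingers with more than 5 N (contact force between the fingers and clamp_jaw above 5 N).
It fails at once if the white bottle is moved by more than 25 mm (distance of reagent_bottle from where it was at the start of the episode above 0.025 m).
It fails at once if the small brown bottle is moved by more than 25 mm (distance of dropper_bottle from where it was at the start of the episode above 0.025 m).
It also fails if it takes over 58 s, if anything falls off the work surface, if the arm or the gripper's body presses on something with over 40 N, if the wrist force passes 120 N, or if a joint passes its speed limit or range.

## Working session

There is one attempt and no reset: what is moved stays moved. The work goes in short steps, Python scripts to look and compute and a shell command to move; the robot and the scene stay as the last step left them, time stands still between calls to the robot, and variables do not carry over. Pictures are saved under pics/ and viewed, at most 11 in all, crops included, and the job is handed in when it is done.

```bash
mkdir -p pics; ls
python3 - <<'E'
from bench import robot
import cv2,numpy as np
for n in("side","top"):
    s=robot.snapshot(n);cv2.imwrite(f"pics/{n}0.png",s["color"]);print(n,s["fx"],s["fy"],s["cx"],s["cy"]);print(np.round(s["extrinsics"],4).tolist())
o=robot.get_obs();print(o["time"],o["tool_pos"],o["ee_rot"],o["width"])
E
```

```text
bench.py
nudge.py
pics
side 554.9245310304901 554.9245310304901 320.4876466443184 242.6833161016898
[[-0.9243, -0.3811, 0.0211, 0.4547], [-0.2537, 0.5722, -0.7799, 0.2126], [0.2851, -0.7262, -0.6256, 1.1725], [0.0, 0.0, 0.0, 1.0]]
top 547.4774403488511 547.4774403488511 330.67511711484246 238.7060481518433
[[-0.0164, -0.9998, -0.0102, 0.0271], [-0.996, 0.0173, -0.0876, 0.4723], [0.0878, 0.0088, -0.9961, 1.2669], [0.0, 0.0, 0.0, 1.0]]
0.1 [ 0.20123376 -0.51133426  0.20445101] [-3.13966931e+00 -2.10610789e-04  3.74840320e-01] 0.09396235582477418
```

View pics/top0.png

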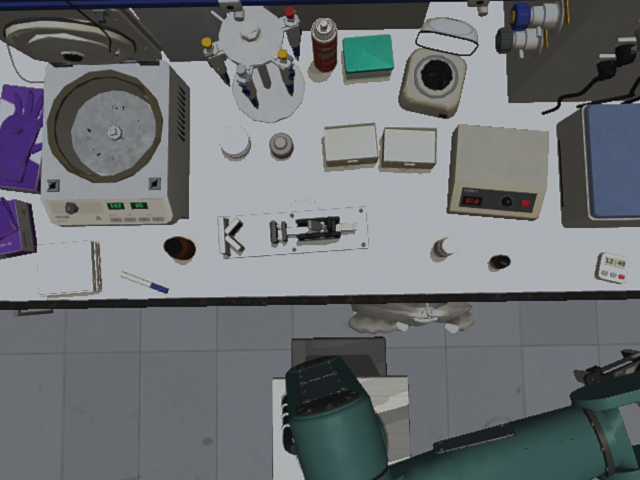

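View pics/side0.png

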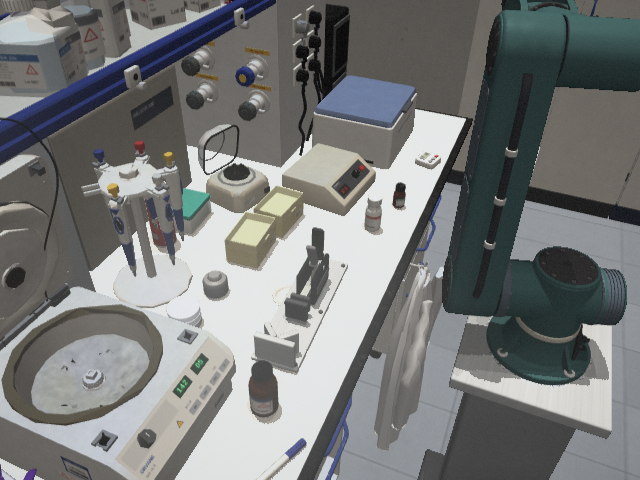

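The top view shows the brown bottle at about (180,248). The clamp plate runs from (218,217) to (369,248), with the V at the left (232,236) and the trigger and housing at the right (325,228). The bystanders are at (445,247) and (500,261). The side view shows the bottle at (263,390). Next I'll enlarge the clamp.

Run:
```python
import cv2,numpy as np
t=cv2.imread("pics/top0.png")[195:275,160:380]; a=cv2.resize(t,None,fx=3.6,fy=3.6,interpolation=cv2.INTER_CUBIC)
s=cv2.imread("pics/side0.png")[220:420,230:360]; 
cv2.imwrite("pics/c1.png",a); cv2.imwrite("pics/c2.png",cv2.resize(s,None,fx=3,fy=3,interpolation=cv2.INTER_CUBIC))
```

```text
(no output)
```

View pics/c1.png

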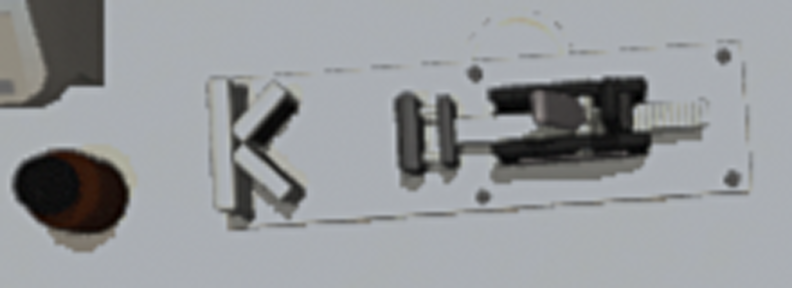

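View pics/c2.png

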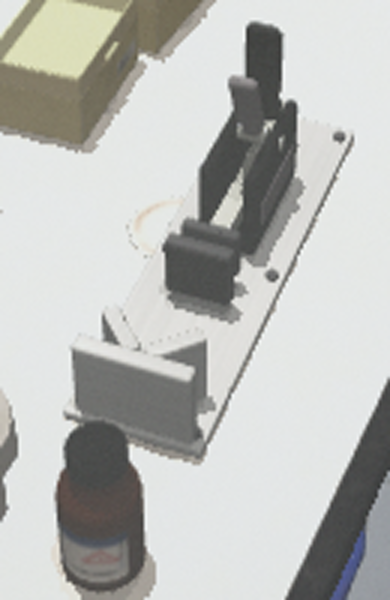

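The enlarged top view shows plate corners BR (749,192), TR (741,42) and BL (229,228), and the cap disc near (48,184). The enlarged side view shows plate corners at (353,132), (205,460) and (65,412), and the cap top near (97,438).

```bash
cat > h.py <<'E'
import numpy as np,json
C={"side":(554.92453,320.48765,242.68332,[[-0.9243,-0.3811,0.0211,0.4547],[-0.2537,0.5722,-0.7799,0.2126],[0.2851,-0.7262,-0.6256,1.1725]]),
"top":(547.47744,330.67512,238.70605,[[-0.0164,-0.9998,-0.0102,0.0271],[-0.996,0.0173,-0.0876,0.4723],[0.0878,0.0088,-0.9961,1.2669]])}
def ray(n,u,v):
    f,cx,cy,E=C[n];E=np.array(E);R=E[:,:3];return -R.T@E[:,3],R.T@np.array([(u-cx)/f,(v-cy)/f,1])
def onz(n,u,v,z):
    o,d=ray(n,u,v);return o+d*(z-o[2])/d[2]
def rigid(A,B): # 2D A->B
    A,B=np.array(A),np.array(B);a,b=A-A.mean(0),B-B.mean(0)
    t=np.arctan2((a[:,0]*b[:,1]-a[:,1]*b[:,0]).sum(),(a*b).sum());R=np.array([[np.cos(t),-np.sin(t)],[np.sin(t),np.cos(t)]])
    p=B.mean(0)-R@A.mean(0);return t,p,R,(A@R.T+p-B)
E
python3 - <<'E'
from h import *
import cv2
T=lambda x,y:(160+(x+.5)/3.6-.5,195+(y+.5)/3.6-.5)
S=lambda x,y:(230+(x+.5)/3-.5,220+(y+.5)/3-.5)
M=[(-.05,-.157),(.05,-.157),(-.05,.188)]
t=rigid(M,[onz("top",*T(*p),.008)[:2] for p in[(749,192),(741,42),(229,228)]])
s=rigid([(-.05,-.157),(-.05,.188),(.05,.188)],[onz("side",*S(*p),.008)[:2] for p in[(353,130),(205,458),(66,411)]])
for n,r in(("top",t),("side",s)):
    print(n,"yaw",r[0],"org",r[1],"res mm",np.round(r[3]*1e3,1).tolist(),"seat",r[2]@[0,.128]+r[1],"grip",r[2]@[0,-.061]+r[1])
for n,roi in(("top",(160,225,40,50)),("side",(240,350,50,80))):
    x,y,w,h=roi;i=cv2.imread(f"pics/{n}0.png")[y:y+h,x:x+w].astype(int)
    blk=((i.max(2)<50)&(i.max(2)-i.min(2)<14)).astype(np.uint8)
    k,l,st,c=cv2.connectedComponentsWithStats(blk);j=1+st[1:,4].argmax();b=st[j];print(n,"cap bbox",b[0]+x,b[1]+y,b[2],b[3],b[4],"cen",c[j]+[x,y], "z.105",onz(n,*(c[j]+[x,y]),.105),"z.114",onz(n,*(c[j]+[x,y]),.114))
# bystanders approx
print(onz("top",450,245,.099),onz("top",504,261,.07))
E
```

```text
top yaw 0.050784498222844233 org [0.49204469 0.09000165] res mm [[-0.2, -1.2], [-0.1, 0.8], [0.2, 0.3]] seat [0.48554707 0.21783662] grip [0.49514122 0.02908029]
side yaw 0.06630931250023961 org [0.49067468 0.08669132] res mm [[-0.7, 0.6], [1.3, -2.9], [-0.6, 2.3]] seat [0.48219331 0.21441002] grip [0.49471659 0.02582538]
top cap bbox 164 238 18 18 227 cen [172.74008811 246.16299559] z.105 [0.45480727 0.36633368 0.105     ] z.114 [0.45409255 0.36364137 0.114     ]Traceback (most recent call last):
  File "<stdin>", line 13, in <module>
ValueError: attempt to get argmax of an empty sequence
```

Run:
```python
from h import *
S=lambda x,y:(230+(x+.5)/3-.5,220+(y+.5)/3-.5)
T=lambda x,y:(160+(x+.5)/3.6-.5,195+(y+.5)/3.6-.5)
print("cap side",onz("side",*S(97,437),.114))
print("base side front edge",onz("side",*S(100,583),0))
print("centrifuge",onz("top",188,221,0),onz("top",160,221,.2))
y=lambda p,z,n="top":onz(n,*p,z)
print("jaw top face edges",y(T(393,130),.064),y(T(420,130),.064))
print("trigger top",y(T(535,105),.148),y(T(580,110),.148), "grip",y(T(605,105),.165),y(T(640,105),.165))
print("side fixedgrip top",[onz("side",*S(x,27),.165) for x in(248,283)],"trigger top",[onz("side",*S(x,y),.148) for x,y in((230,80),(258,82))])
```

```text
cap side [0.45639938 0.36065239 0.114     ]
base side front edge [0.44984122 0.38060298 0.        ]
centrifuge [0.52317737 0.36149787 0.        ] [0.49909246 0.36438372 0.2       ]
jaw top face edges [0.48952039 0.15938929 0.064     ] [0.4892219  0.14228405 0.064     ]
trigger top [0.49408735 0.06510978 0.148     ] [0.49065206 0.03858916 0.148     ] grip [0.4913935  0.02355655 0.165     ] [0.49103583 0.00321278 0.165     ]
side fixedgrip top [array([0.50467321, 0.02434586, 0.165     ]), array([0.48169178, 0.0141167 , 0.165     ])] trigger top [array([0.50066401, 0.06567772, 0.148     ]), array([0.48172459, 0.05973171, 0.148     ])]
```

The manual's scale: shifts go in shares of 0.75 m and turns go in shares of 4 rad. Converting my numbers, -0.04 m / 0.75 = -0.0533, 0.12 rad / 4 = 0.03.

```bash
python3 nudge.py '[{"aperture": 0.094, "xyz": [0, -0.0533, 0], "twist": 0.025}, {"aperture": 0.094, "xyz": [0, -0.0533, 0], "twist": 0.03}, {"aperture": 0.094, "xyz": [0, -0.0533, 0], "twist": 0.025}, {"aperture": 0.094, "xyz": [0, -0.0533, 0]}]'
```

```text
time: 0.43
tool_pos: [0.1665, -0.3549, 0.2043]
ee_rot: [-3.139, 0.001, 0.05]
wrist_force: [1.0, 0.2, 0.6]
width: 0.094
finger_force: 0.0
```

Converted, -0.035 m / 0.75 = -0.0467, -0.03 m / 0.75 = -0.04.

```bash
python3 nudge.py '[{"aperture": 0.094, "xyz": [0.0213, -0.0467, 0]}, {"aperture": 0.094, "xyz": [0.0213, -0.0467, 0]}, {"aperture": 0.094, "xyz": [0.0213, -0.0467, 0]}, {"aperture": 0.094, "xyz": [0.0213, -0.0467, 0]}, {"aperture": 0.094, "xyz": [0.0213, -0.0467, 0]}, {"aperture": 0.094, "xyz": [0.0213, -0.0467, 0]}, {"aperture": 0.094, "xyz": [0.0213, -0.0467, 0]}, {"aperture": 0.094, "xyz": [0.0213, -0.0467, 0]}, {"aperture": 0.094, "xyz": [0.0213, -0.0467, 0]}, {"aperture": 0.094, "xyz": [0.0213, -0.0467, 0]}, {"aperture": 0.094, "xyz": [0.0213, -0.0467, 0]}, {"aperture": 0.094, "xyz": [0.0213, -0.0467, 0]}, {"aperture": 0.094, "xyz": [0.0213, -0.0467, 0]}, {"aperture": 0.094, "xyz": [0.0213, -0.0467, 0]}, {"aperture": 0.094, "xyz": [0.0213, -0.0467, 0]}, {"aperture": 0.094, "xyz": [0.0213, -0.0467, 0]}, {"aperture": 0.094, "xyz": [0.0213, -0.0467, 0]}, {"aperture": 0.094, "xyz": [0.0213, -0.0467, 0]}, {"aperture": 0.094, "xyz": [0.0213, -0.0467, 0]}, {"aperture": 0.094, "xyz": [0.0213, -0.04, 0]}]'
python3 nudge.py '[{"aperture": 0.094}, {"aperture": 0.094}]'
python3 - <<'E'
from bench import robot
import cv2,numpy as np
s=robot.snapshot("wrist");cv2.imwrite("pics/w1.png",s["color"]);print(s["fx"],s["cx"],s["cy"]);print(np.round(s["extrinsics"],4).tolist())
E
```

```text
time: 2.1
tool_pos: [0.4488, 0.3572, 0.2044]
ee_rot: [3.141, 0.001, 0.056]
wrist_force: [0.4, -0.3, 0.4]
width: 0.0938
finger_force: 0.0
time: 2.27
tool_pos: [0.4486, 0.3556, 0.2033]
ee_rot: [3.139, 0.004, 0.057]
wrist_force: [-0.3, -0.9, -0.4]
width: 0.094
finger_force: 0.0
371.64829954431775 322.0599248012024 243.2333784458298
[[0.0567, -0.9984, 0.0023, 0.3291], [-0.9701, -0.0546, 0.2365, 0.43], [-0.236, -0.0157, -0.9716, 0.4989], [0.0, 0.0, 0.0, 1.0]]
```

View pics/w1.png

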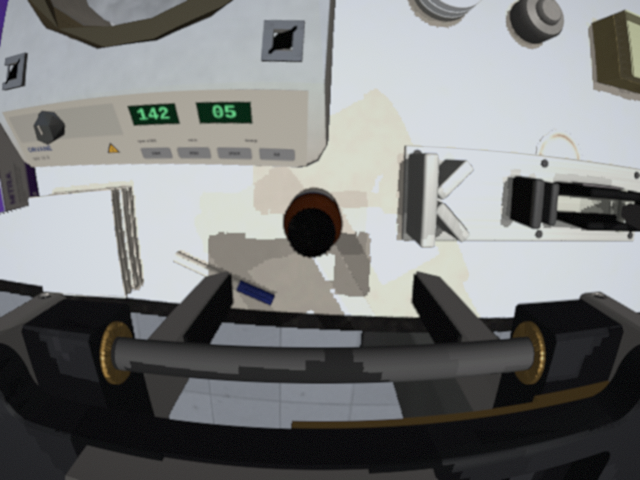

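The wrist view shows the cap disc at about (312,233), clear of the centrifuge front, and the clamp's V at about (440,195).

```bash
cat >> h.py <<'E'
def wz(u,v,z,E,f=371.6483,cx=322.06,cy=243.233):
    E=np.array(E);R=E[:3,:3];a=np.array([u-cx,v-cy]);r=np.hypot(*a);th=r/f
    d=R.T@np.array([*(a/r*np.sin(th)),np.cos(th)]);o=-R.T@E[:3,3];return o+d*(z-o[2])/d[2]
E
python3 - <<'E'
from h import *
import cv2
E=[[0.0567,-0.9984,0.0023,0.3291],[-0.9701,-0.0546,0.2365,0.43],[-0.236,-0.0157,-0.9716,0.4989],[0,0,0,1]]
i=cv2.imread("pics/w1.png")[180:270,270:350].astype(int)
b=((i.max(2)<40)&(i.max(2)-i.min(2)<14)).astype(np.uint8)
k,l,st,c=cv2.connectedComponentsWithStats(b);j=1+st[1:,4].argmax();print(st[j],c[j]+[270,180],wz(*(c[j]+[270,180]),.114,E))
print("plate corners",wz(404,145,.008,E),wz(401,240,.008,E),"V back top",wz(424,150,.076,E),wz(424,245,.076,E))
print("centrifuge front bottom R",wz(325,160,.0,E),wz(310,92,.2,E))
E
```

```text
[  17   29   48   48 1772] [311.02200903 232.05756208] [0.45907562 0.36416362 0.114     ]
plate corners [0.53213972 0.27683409 0.008     ] [0.43345855 0.27122241 0.008     ] V back top [0.52675856 0.27434713 0.076     ] [0.44523497 0.26611733 0.076     ]
centrifuge front bottom R [0.51079101 0.3556731  0.        ] [0.54683468 0.3670431  0.2       ]
```

Converted, 0.035 m / 0.75 = 0.0467, -0.007 m / 0.75 = -0.0093.

```bash
python3 nudge.py '[{"aperture": 0.094, "xyz": [0.0093, -0.0093, 0.0133]}, {"aperture": 0.094, "xyz": [0, 0, 0.0467]}, {"aperture": 0.094, "xyz": [0, 0, 0.0467]}, {"aperture": 0.094, "xyz": [0, 0, 0.0373]}, {"aperture": 0.094}, {"aperture": 0.03}, {"aperture": 0.03}, {"aperture": 0.03}, {"aperture": 0.03}, {"aperture": 0.03}, {"aperture": 0.03}, {"aperture": 0.03}, {"aperture": 0.03}]'
```

```text
time: 3.4
tool_pos: [0.4557, 0.3623, 0.0978]
ee_rot: [-3.141, -0.001, 0.055]
wrist_force: [-0.4, 0.2, -0.4]
width: 0.044
finger_force: 0.0
```

Converted, 0.002 m / 0.75 = 0.0027.

```bash
python3 nudge.py '[{"aperture": 0.03, "xyz": [0, 0, 0.0027]}, {"aperture": 0.03}, {"aperture": 0.03}, {"aperture": 0.03}, {"aperture": 0.03}]'
```

```text
time: 3.82
tool_pos: [0.4555, 0.3624, 0.0953]
ee_rot: [-3.141, 0.0, 0.055]
wrist_force: [0.0, 1.4, 0.1]
width: 0.035
finger_force: 30.0
```

Converted, -0.03 m / 0.75 = -0.04, 0.02 m / 0.75 = 0.0267.

```bash
python3 nudge.py '[{"aperture": 0.03, "xyz": [0, 0, -0.02]}, {"aperture": 0.03, "xyz": [0, 0, -0.04]}, {"aperture": 0.03, "xyz": [0, 0, -0.04]}, {"aperture": 0.03, "xyz": [0, 0, -0.04]}, {"aperture": 0.03, "xyz": [0.004, 0.0267, 0]}, {"aperture": 0.03, "xyz": [0.004, 0.04, 0]}, {"aperture": 0.03, "xyz": [0.004, 0.04, 0]}, {"aperture": 0.03, "xyz": [0.0053, 0.04, 0]}, {"aperture": 0.03, "xyz": [0.0053, 0.04, 0]}, {"aperture": 0.03, "xyz": [0.0053, 0.0267, 0]}, {"aperture": 0.03}, {"aperture": 0.03}]'
python3 - <<'E'
from bench import robot
import cv2,numpy as np
s=robot.snapshot("wrist");cv2.imwrite("pics/w2.png",s["color"][100:400,150:550]);print(np.round(s["extrinsics"],4).tolist())
s=robot.snapshot("side");cv2.imwrite("pics/s2.png",s["color"])
o=robot.get_obs();print(o["tool_pos"],o["width"])
E
```

```text
time: 4.82
tool_pos: [0.485, 0.2026, 0.1997]
ee_rot: [3.141, 0.002, 0.052]
wrist_force: [-0.2, 0.8, -2.1]
width: 0.0345
finger_force: 30.0
[[0.0524, -0.9986, 0.0, 0.1769], [-0.9707, -0.051, 0.2347, 0.4578], [-0.2344, -0.0123, -0.9721, 0.5003], [0.0, 0.0, 0.0, 1.0]]
[0.4848674  0.20405906 0.1999325 ] 0.03530963444848337
```

View pics/w2.png

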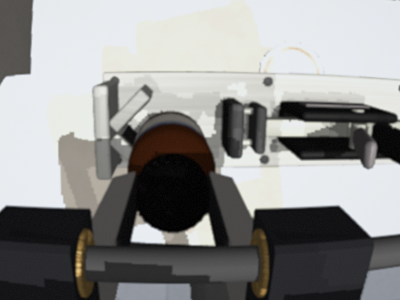

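The crop shows the bottle hanging upright between the V and the jaw. Plate corner is at (103,73), screws at (268,82) and (266,158), jaw at (232,127). I'll check the clamp's x with these.

Run:
```python
from h import *
E=[[0.0524,-0.9986,0.0,0.1769],[-0.9707,-0.051,0.2347,0.4578],[-0.2344,-0.0123,-0.9721,0.5003],[0,0,0,1]]
for n,p,z in(("cornerTL",(103,73),.008),("screw",(268,82),.008),("screw",(266,158),.008),("jaw top far",(233,98),.064),("jaw top near",(236,157),.064),("cap top",(173,191),.218),("cap near",(173,231),.218)):print(n,wz(p[0]+150,p[1]+100,z,E))
c=np.cos(.053);s=np.sin(.053)
T=lambda x,y:(160+(x+.5)/3.6-.5,195+(y+.5)/3.6-.5)
for q in((476,74),(484,197),(723,57),(733,179)):print("top screw",onz("top",*T(*q),.009))
```

```text
cornerTL [0.53178796 0.27453615 0.008     ]
screw [0.53211827 0.10728126 0.008     ]
screw [0.45209137 0.10117702 0.008     ]
jaw top far [0.51908375 0.15202993 0.064     ]
jaw top near [0.46686544 0.14476156 0.064     ]
cap top [0.49093094 0.20249246 0.218     ]
cap near [0.47017307 0.20138351 0.218     ]
top screw [0.53161052 0.11083432 0.009     ]
top screw [0.44987176 0.1063978  0.009     ]
top screw [ 0.54004804 -0.05291105  0.009     ]
top screw [ 0.4589431  -0.05777133  0.009     ]
```

Converted, 0.03 m / 0.75 = 0.04, 0.025 m / 0.75 = 0.0333.

```bash
python3 nudge.py '[{"aperture": 0.03, "xyz": [0, 0, 0.0267]}, {"aperture": 0.03, "xyz": [0, 0, 0.04]}, {"aperture": 0.03, "xyz": [0, 0, 0.0333]}, {"aperture": 0.03, "xyz": [0, 0, 0.02]}, {"aperture": 0.03, "xyz": [0, 0, 0.0053]}, {"aperture": 0.03}, {"aperture": 0.03}]'
```

```text
time: 5.5
tool_pos: [0.4856, 0.2045, 0.1072]
ee_rot: [-3.141, -0.001, 0.056]
wrist_force: [-0.3, -0.1, -1.0]
width: 0.0348
finger_force: 30.0
```

Converted, 0.0015 m / 0.75 = 0.002, 0.001 m / 0.75 = 0.0013.

```bash
python3 nudge.py '[{"aperture": 0.03, "xyz": [0, 0, 0.002]}, {"aperture": 0.03, "xyz": [0, 0, 0.0013]}, {"aperture": 0.03, "xyz": [0, 0, 0.0007]}, {"aperture": 0.03}, {"aperture": 0.03}]'
```

```text
time: 5.92
tool_pos: [0.4854, 0.2036, 0.1037]
ee_rot: [-3.142, -0.0, 0.055]
wrist_force: [-0.0, 0.1, -1.9]
width: 0.0346
finger_force: 30.0
```

Converted, 0.001 m / 0.75 = 0.0013.

```bash
python3 nudge.py '[{"aperture": 0.03, "xyz": [0, 0, 0.0013]}, {"aperture": 0.03}, {"aperture": 0.03}]'
```

```text
time: 6.17
tool_pos: [0.4858, 0.2037, 0.1033]
ee_rot: [-3.141, -0.002, 0.055]
wrist_force: [0.4, 0.6, 1.9]
width: 0.0347
finger_force: 30.0
```

Contact: the force went from −1.9 to +1.9 N. Release and lift.

Converted, -0.04 m / 0.75 = -0.0533, -0.03 m / 0.75 = -0.04.

```bash
python3 nudge.py '[{"aperture": 0.06}, {"aperture": 0.094}, {"aperture": 0.094}, {"aperture": 0.094}, {"aperture": 0.094}, {"aperture": 0.094, "xyz": [0, 0, -0.0133]}, {"aperture": 0.094, "xyz": [0, 0, -0.0533]}, {"aperture": 0.094, "xyz": [0, 0, -0.0533]}, {"aperture": 0.094, "xyz": [0, 0, -0.04]}, {"aperture": 0.094, "xyz": [0, 0.04, -0.04]}, {"aperture": 0.094, "xyz": [0, 0.0533, 0]}, {"aperture": 0.094, "xyz": [0, 0.0533, 0]}, {"aperture": 0.094, "xyz": [0, 0.04, 0]}, {"aperture": 0.094}, {"aperture": 0.094}]'
python3 - <<'E'
from bench import robot
import cv2,numpy as np
s=robot.snapshot("wrist");cv2.imwrite("pics/w3.png",s["color"][60:360,100:500]);print(np.round(s["extrinsics"],4).tolist())
s=robot.snapshot("side");a=cv2.resize(s["color"][210:400,220:370],None,fx=2,fy=2)
b=cv2.imread("pics/w3.png");o=np.zeros((380,700,3),np.uint8);o[:300,:400]=b;o[:,400:]=a;cv2.imwrite("pics/m3.png",o)
E
```

```text
time: 7.42
tool_pos: [0.493, 0.0632, 0.2527]
ee_rot: [-3.141, -0.001, 0.052]
wrist_force: [0.1, -0.4, -0.1]
width: 0.0938
finger_force: 0.0
[[0.0516, -0.9987, -0.0005, 0.0378], [-0.9714, -0.0503, 0.2322, 0.4469], [-0.2319, -0.0115, -0.9727, 0.5508], [0.0, 0.0, 0.0, 1.0]]
```

View pics/m3.png

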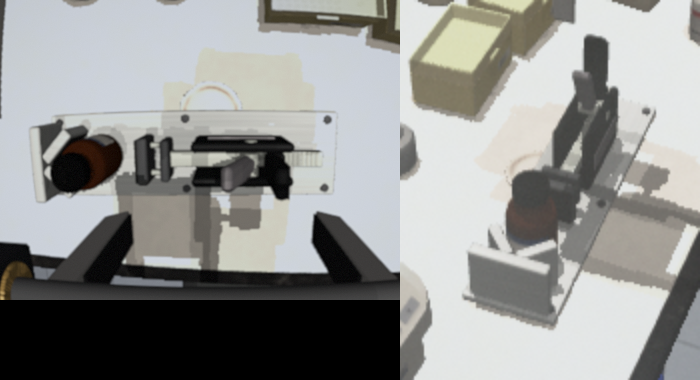

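The picture shows the bottle standing upright in front of the V. Plate right corners are about (337,112) and (334,194), fixed grip top about (283,190), trigger top about (233,180).

Run:
```python
from h import *
E=[[0.0516,-0.9987,-0.0005,0.0378],[-0.9714,-0.0503,0.2322,0.4469],[-0.2319,-0.0115,-0.9727,0.5508],[0,0,0,1]]
for n,p,z in(("c1",(337,112),.008),("c2",(334,195),.008),("TL",(54,116),.008),("s",(185,118),.008),("s",(187,187),.008),("s",(327,119),.008),("s",(324,187),.008),("fixed L",(276,190),.165),("fixed R",(291,190),.165),("trig L",(223,182),.148),("trigR",(247,182),.148),("cap",(70,171),.122)):print(n,wz(p[0]+100,p[1]+60,z,E))
```

```text
c1 [ 0.55144037 -0.06847503  0.008     ]
c2 [ 0.4511373  -0.07553793  0.008     ]
TL [0.53233416 0.27040785 0.008     ]
s [0.5330277  0.10771808 0.008     ]
s [0.45211056 0.10261012 0.008     ]
s [ 0.54214909 -0.05683295  0.008     ]
s [ 0.46050457 -0.06147979  0.008     ]
fixed L [0.4931339  0.02289072 0.165     ]
fixed R [0.49370211 0.01146466 0.165     ]
trig L [0.49321984 0.06252071 0.148     ]
trigR [0.4941972 0.0436761 0.148    ]
cap [0.49022446 0.20044793 0.122     ]
```

Converted, 0.04 m / 0.75 = 0.0533, 0.03 m / 0.75 = 0.04.

```bash
python3 nudge.py '[{"aperture": 0.094, "xyz": [0.0013, 0.04, 0]}, {"aperture": 0.094}, {"aperture": 0.094, "xyz": [0, 0, 0.04]}, {"aperture": 0.094, "xyz": [0, 0, 0.0533]}, {"aperture": 0.094, "xyz": [0, 0, 0.0533]}, {"aperture": 0.094, "xyz": [0, 0, 0.0373]}, {"aperture": 0.094}, {"aperture": 0.094, "xyz": [0, 0.0053, 0]}, {"aperture": 0.094, "xyz": [0, 0.0053, 0]}, {"aperture": 0.094}, {"aperture": 0.094}]'
```

```text
time: 8.43
tool_pos: [0.4979, 0.0263, 0.1169]
ee_rot: [3.141, -0.005, 0.055]
wrist_force: [0.6, 1.1, -0.1]
width: 0.0936
finger_force: 0.0
```

Converted, 0.003 m / 0.75 = 0.004, -0.001 m / 0.75 = -0.0013.

```bash
python3 nudge.py '[{"aperture": 0.045, "xyz": [-0.0013, 0.0013, 0.004]}, {"aperture": 0.045}, {"aperture": 0.045}, {"aperture": 0.045}, {"aperture": 0.045}, {"aperture": 0.045}, {"aperture": 0.045}, {"aperture": 0.045}, {"aperture": 0.045}, {"aperture": 0.045}]'; python3 nudge.py '[{"aperture": 0.034}, {"aperture": 0.034}, {"aperture": 0.034}, {"aperture": 0.034}]'
```

```text
time: 9.27
tool_pos: [0.4955, 0.029, 0.113]
ee_rot: [-3.135, -0.002, 0.057]
wrist_force: [-2.9, 11.3, 9.0]
width: 0.0454
finger_force: 5.4
time: 9.6
tool_pos: [0.4959, 0.0287, 0.1131]
ee_rot: [-3.136, -0.003, 0.057]
wrist_force: [-1.5, 10.3, 9.2]
width: 0.0342
finger_force: 5.0
```

Converted, 0.002 m / 0.75 = 0.0027.

```bash
python3 nudge.py '[{"aperture": 0.028, "xyz": [0, 0.0027, 0]}, {"aperture": 0.028}, {"aperture": 0.028}, {"aperture": 0.028}]'; python3 nudge.py '[{"aperture": 0.025}, {"aperture": 0.025}, {"aperture": 0.025}]'
```

```text
time: 9.93
tool_pos: [0.4961, 0.0262, 0.1131]
ee_rot: [-3.136, -0.004, 0.056]
wrist_force: [-1.3, 8.9, 9.6]
width: 0.0283
finger_force: 9.7
time: 10.18
tool_pos: [0.4962, 0.0251, 0.1131]
ee_rot: [-3.138, -0.004, 0.055]
wrist_force: [-1.4, 5.1, 8.2]
width: 0.0259
finger_force: 30.4
```

```bash
python3 nudge.py '[{"aperture": 0.086}, {"aperture": 0.086}, {"aperture": 0.086}, {"aperture": 0.086}, {"aperture": 0.086}, {"aperture": 0.086}, {"aperture": 0.086}, {"aperture": 0.086}, {"aperture": 0.086}, {"aperture": 0.086}, {"aperture": 0.086}, {"aperture": 0.086}]'; python3 nudge.py '[{"aperture": 0.028}, {"aperture": 0.028}, {"aperture": 0.028}, {"aperture": 0.028}, {"aperture": 0.028}, {"aperture": 0.028}, {"aperture": 0.028}, {"aperture": 0.028}, {"aperture": 0.028}, {"aperture": 0.028}, {"aperture": 0.028}, {"aperture": 0.028}, {"aperture": 0.028}]'; python3 nudge.py '[{"aperture": 0.0255}, {"aperture": 0.0255}, {"aperture": 0.0255}]'
```

```text
time: 11.18
tool_pos: [0.4953, 0.0232, 0.1112]
ee_rot: [3.141, -0.0, 0.055]
wrist_force: [-0.2, 0.2, 0.1]
width: 0.0857
finger_force: 0.0
time: 12.27
tool_pos: [0.4965, 0.0262, 0.1137]
ee_rot: [-3.136, -0.005, 0.056]
wrist_force: [-1.6, 7.9, 9.0]
width: 0.0283
finger_force: 9.8
time: 12.52
tool_pos: [0.4966, 0.0252, 0.1137]
ee_rot: [-3.138, -0.005, 0.056]
wrist_force: [-0.9, 4.1, 8.1]
width: 0.0263
finger_force: 25.8
```

Run:
```python
from bench import robot
import cv2,numpy as np
s=robot.snapshot("top");cv2.imwrite("pics/t4.png",s["color"]);w=robot.snapshot("wrist")["color"];cv2.imwrite("pics/w4.png",w)
d=robot.snapshot("side")["color"];cv2.imwrite("pics/s4.png",d)
o=np.zeros((400,800,3),np.uint8);o[:,:400]=w[40:440,40:440];o[:,400:]=cv2.resize(d[210:410,220:420],None,fx=2,fy=2);cv2.imwrite("pics/m4.png",o)
```

```text
(no output)
```

View pics/m4.png

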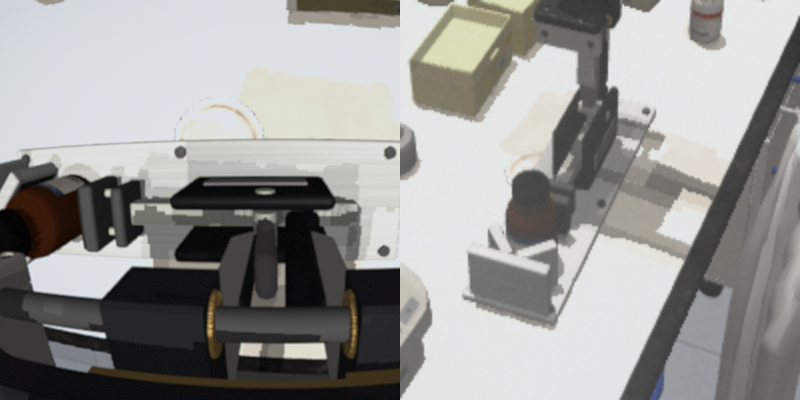

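The picture shows the jaw just reaching the standing bottle, with fingers on the trigger and fixed grip. Third squeeze.

```bash
python3 nudge.py '[{"aperture": 0.086}, {"aperture": 0.086}, {"aperture": 0.086}, {"aperture": 0.086}, {"aperture": 0.086}, {"aperture": 0.086}, {"aperture": 0.086}, {"aperture": 0.086}, {"aperture": 0.086}, {"aperture": 0.086}, {"aperture": 0.086}, {"aperture": 0.086}]'; python3 nudge.py '[{"aperture": 0.045}, {"aperture": 0.045}, {"aperture": 0.045}, {"aperture": 0.045}, {"aperture": 0.045}, {"aperture": 0.045}, {"aperture": 0.045}, {"aperture": 0.045}, {"aperture": 0.045}]'; python3 nudge.py '[{"aperture": 0.035}, {"aperture": 0.035}, {"aperture": 0.035}, {"aperture": 0.035}]'; python3 nudge.py '[{"aperture": 0.028}, {"aperture": 0.028}, {"aperture": 0.028}, {"aperture": 0.028}]'
```

```text
time: 13.67
tool_pos: [0.4953, 0.0232, 0.1111]
ee_rot: [3.141, -0.0, 0.055]
wrist_force: [-1.3, 0.3, -0.2]
width: 0.086
finger_force: 0.0
time: 14.42
tool_pos: [0.4961, 0.0275, 0.1137]
ee_rot: [-3.134, -0.004, 0.057]
wrist_force: [-2.5, 10.9, 9.3]
width: 0.0453
finger_force: 5.3
time: 14.75
tool_pos: [0.4964, 0.0271, 0.1137]
ee_rot: [-3.135, -0.005, 0.057]
wrist_force: [-1.7, 9.8, 9.5]
width: 0.0347
finger_force: 4.9
time: 15.08
tool_pos: [0.4965, 0.0262, 0.1136]
ee_rot: [-3.137, -0.005, 0.056]
wrist_force: [-0.7, 6.5, 8.5]
width: 0.0284
finger_force: 10.0
```

```bash
python3 nudge.py '[{"aperture": 0.0255}, {"aperture": 0.0255}, {"aperture": 0.0255}, {"aperture": 0.086}, {"aperture": 0.086}, {"aperture": 0.086}, {"aperture": 0.086}, {"aperture": 0.086}, {"aperture": 0.086}, {"aperture": 0.086}, {"aperture": 0.086}, {"aperture": 0.086}, {"aperture": 0.086}, {"aperture": 0.086}, {"aperture": 0.086}]'; python3 nudge.py '[{"aperture": 0.045}, {"aperture": 0.045}, {"aperture": 0.045}, {"aperture": 0.045}, {"aperture": 0.045}, {"aperture": 0.045}, {"aperture": 0.045}, {"aperture": 0.045}, {"aperture": 0.045}]'; python3 nudge.py '[{"aperture": 0.036}, {"aperture": 0.036}, {"aperture": 0.036}, {"aperture": 0.036}]'; python3 nudge.py '[{"aperture": 0.031}, {"aperture": 0.031}, {"aperture": 0.031}, {"aperture": 0.031}]'
```

```text
time: 16.33
tool_pos: [0.4953, 0.0232, 0.1111]
ee_rot: [3.141, -0.0, 0.055]
wrist_force: [-0.5, 0.1, -1.2]
width: 0.0861
finger_force: 0.0
time: 17.08
tool_pos: [0.4961, 0.0277, 0.1139]
ee_rot: [-3.133, -0.004, 0.057]
wrist_force: [-2.9, 11.7, 9.8]
width: 0.0454
finger_force: 5.7
time: 17.42
tool_pos: [0.4964, 0.0274, 0.1138]
ee_rot: [-3.134, -0.005, 0.057]
wrist_force: [-1.7, 10.2, 9.6]
width: 0.0361
finger_force: 5.3
time: 17.75
tool_pos: [0.4965, 0.0274, 0.1138]
ee_rot: [-3.134, -0.005, 0.057]
wrist_force: [-2.0, 10.3, 9.3]
width: 0.0313
finger_force: 5.4
```

```bash
python3 nudge.py '[{"aperture": 0.028}, {"aperture": 0.028}, {"aperture": 0.028}]'; python3 nudge.py '[{"aperture": 0.026}, {"aperture": 0.026}, {"aperture": 0.026}]'
python3 - <<'E'
from bench import robot
import cv2,numpy as np
for n in("side","wrist","top"): s=robot.snapshot(n);cv2.imwrite(f"pics/{n}5.png",s["color"])
d=cv2.imread("pics/side5.png");w=cv2.imread("pics/wrist5.png")
o=np.zeros((400,800,3),np.uint8);o[:,:400]=cv2.resize(w[200:300,30:130],None,fx=4,fy=4,interpolation=2);o[:,400:]=cv2.resize(d[280:380,240:340],None,fx=4,fy=4,interpolation=2);cv2.imwrite("pics/m5.png",o)
E
```

```text
time: 18.0
tool_pos: [0.4965, 0.0262, 0.1138]
ee_rot: [-3.137, -0.005, 0.056]
wrist_force: [-1.3, 7.4, 9.4]
width: 0.028
finger_force: 10.6
time: 18.25
tool_pos: [0.4966, 0.0254, 0.1138]
ee_rot: [-3.138, -0.005, 0.056]
wrist_force: [-0.9, 4.1, 9.0]
width: 0.0265
finger_force: 22.7
```

View pics/m5.png

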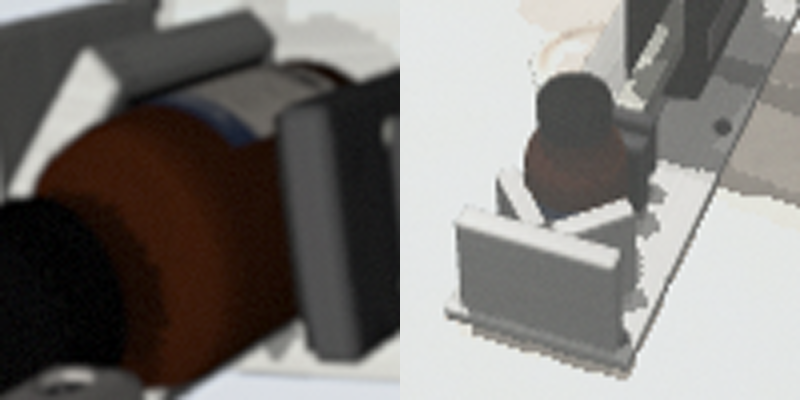

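The crops show the bottle upright, near the V faces, with the jaw at its back. Fifth squeeze in fine steps, tracking trigger force ≈ finger force + wrist_y/2.

```bash
python3 nudge.py '[{"aperture": 0.086}, {"aperture": 0.086}, {"aperture": 0.086}, {"aperture": 0.086}, {"aperture": 0.086}, {"aperture": 0.086}, {"aperture": 0.086}, {"aperture": 0.086}, {"aperture": 0.086}, {"aperture": 0.086}, {"aperture": 0.086}, {"aperture": 0.086}]'; python3 nudge.py '[{"aperture": 0.055}, {"aperture": 0.055}, {"aperture": 0.055}, {"aperture": 0.055}, {"aperture": 0.055}, {"aperture": 0.055}, {"aperture": 0.055}, {"aperture": 0.055}]'|tail -3;  python3 nudge.py '[{"aperture": 0.050}, {"aperture": 0.050}, {"aperture": 0.050}]'|tail -3;python3 nudge.py '[{"aperture": 0.045}, {"aperture": 0.045}, {"aperture": 0.045}]'|tail -3
```

```text
time: 19.4
tool_pos: [0.4953, 0.0231, 0.1111]
ee_rot: [3.141, -0.0, 0.055]
wrist_force: [-0.1, -0.2, 0.6]
width: 0.086
finger_force: 0.0
wrist_force: [-3.7, 17.4, 9.1]
width: 0.0551
finger_force: 8.5
wrist_force: [-4.2, 18.2, 11.4]
width: 0.0504
finger_force: 9.1
wrist_force: [-6.0, 19.1, 13.1]
width: 0.0452
finger_force: 9.6
```

```bash
python3 nudge.py '[{"aperture": 0.041}, {"aperture": 0.041}, {"aperture": 0.041}]'; python3 nudge.py '[{"aperture": 0.038}, {"aperture": 0.038}, {"aperture": 0.038}]'
```

```text
time: 20.82
tool_pos: [0.4954, 0.0315, 0.1149]
ee_rot: [-3.126, -0.004, 0.059]
wrist_force: [-6.1, 19.2, 15.4]
width: 0.0412
finger_force: 10.0
time: 21.07
tool_pos: [0.4955, 0.0311, 0.1151]
ee_rot: [-3.127, -0.004, 0.059]
wrist_force: [-5.2, 18.3, 16.2]
width: 0.0387
finger_force: 11.2
```

```bash
python3 nudge.py '[{"aperture": 0.086}, {"aperture": 0.086}, {"aperture": 0.086}, {"aperture": 0.086}, {"aperture": 0.086}, {"aperture": 0.086}, {"aperture": 0.086}, {"aperture": 0.086}, {"aperture": 0.086}, {"aperture": 0.086}]'|tail -3; python3 nudge.py '[{"aperture": 0.06}, {"aperture": 0.06}, {"aperture": 0.06}, {"aperture": 0.06}, {"aperture": 0.06}, {"aperture": 0.06}, {"aperture": 0.06}]'|tail -3;  python3 nudge.py '[{"aperture": 0.055}, {"aperture": 0.055}, {"aperture": 0.055}]'|tail -3
```

```text
wrist_force: [-0.2, 0.4, 0.5]
width: 0.0858
finger_force: 0.0
wrist_force: [-1.5, 10.7, 4.5]
width: 0.0601
finger_force: 5.0
wrist_force: [-2.7, 14.1, 6.0]
width: 0.0552
finger_force: 7.0
```

```bash
python3 nudge.py '[{"aperture": 0.048}, {"aperture": 0.048}, {"aperture": 0.048}]'|tail -3;  python3 nudge.py '[{"aperture": 0.042}, {"aperture": 0.042}, {"aperture": 0.042}]'|tail -3; python3 nudge.py '[{"aperture": 0.039}, {"aperture": 0.039}, {"aperture": 0.039}]'
```

```text
wrist_force: [-2.7, 17.9, 7.7]
width: 0.0482
finger_force: 8.8
wrist_force: [-3.9, 18.6, 10.1]
width: 0.0422
finger_force: 9.4
time: 23.48
tool_pos: [0.4953, 0.0306, 0.1134]
ee_rot: [-3.128, -0.003, 0.058]
wrist_force: [-3.6, 19.3, 11.2]
width: 0.0391
finger_force: 9.7
```

The second 20 N squeeze also stalled short of home, so the jaw is holding. Let go, lift clear and check.

The manual's scale: shifts go in shares of 0.75 m and turns go in shares of 4 rad. Converting my numbers, -0.04 m / 0.75 = -0.0533, -0.03 m / 0.75 = -0.04.

```bash
python3 nudge.py '[{"aperture": 0.094}, {"aperture": 0.094}, {"aperture": 0.094}, {"aperture": 0.094}, {"aperture": 0.094}, {"aperture": 0.094}, {"aperture": 0.094}, {"aperture": 0.094}, {"aperture": 0.094}, {"aperture": 0.094}, {"aperture": 0.094, "xyz": [0, -0.0067, 0]}, {"aperture": 0.094}, {"aperture": 0.094, "xyz": [0, 0, -0.0267]}, {"aperture": 0.094, "xyz": [0, 0, -0.0533]}, {"aperture": 0.094, "xyz": [0, 0, -0.0533]}, {"aperture": 0.094, "xyz": [0, 0, -0.04]}, {"aperture": 0.094, "xyz": [0, 0, -0.0267]}, {"aperture": 0.094}, {"aperture": 0.094}]'
python3 - <<'E'
from bench import robot
import cv2,numpy as np
from h import *
w=robot.snapshot("wrist");E=w["extrinsics"]
d=robot.snapshot("side")["color"];w=w["color"];print(np.round(E,4).tolist())
cv2.imwrite("pics/w6.png",w)
o=np.zeros((500,800,3),np.uint8);o[:,:450]=cv2.resize(w[60:310,60:285],None,fx=2,fy=2);o[:,450:]=cv2.resize(d[160:410,240:415],None,fx=2,fy=2);cv2.imwrite("pics/m6.png",o)
E
```

```text
time: 25.07
tool_pos: [0.4954, 0.0285, 0.2619]
ee_rot: [3.141, -0.003, 0.055]
wrist_force: [0.7, -0.5, -0.1]
width: 0.094
finger_force: 0.0
[[0.055, -0.9985, 0.0004, 0.0011], [-0.9716, -0.0534, 0.2305, 0.446], [-0.2301, -0.013, -0.9731, 0.5591], [0.0, 0.0, 0.0, 1.0]]
```

View pics/m6.png

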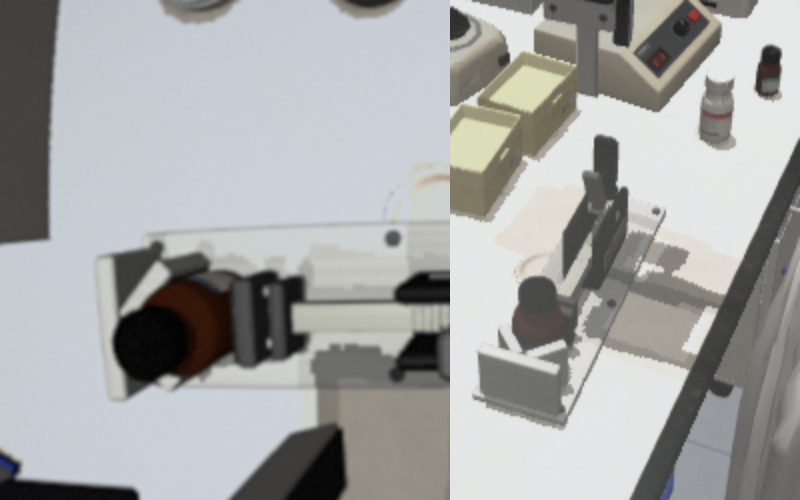

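The picture shows the bottle upright in the V with the jaw against it, cap at (150,341). The trigger is back at rest and the other two bottles are standing. One numeric check before handing in.

Run:
```python
from h import *
E=[[0.055,-0.9985,0.0004,0.0011],[-0.9716,-0.0534,0.2305,0.446],[-0.2301,-0.013,-0.9731,0.5591],[0,0,0,1]]
print("cap",wz(135,230.5,.122,E),"jaw face top",wz(60+232/2,60+320/2,.064,E), "jaw gap to spring block",wz(60+270/2,60+320/2,.064,E))
```

```text
cap [0.48910615 0.20743885 0.122     ] jaw face top [0.48987695 0.18677419 0.064     ] jaw gap to spring block [0.49076941 0.16437582 0.064     ]
```

Run:
```python
from bench import robot
from h import *
import cv2
c=robot.snapshot("top")["color"];x,y,w,h=215,210,45,50
i=c[y:y+h,x:x+w].astype(int);b=((i.max(2)<50)&(i.max(2)-i.min(2)<14)).astype(np.uint8)
k,l,st,ce=cv2.connectedComponentsWithStats(b)
for j in range(1,k):
    if st[j,4]>20:print(st[j],ce[j]+[x,y],onz("top",*(ce[j]+[x,y]),.122))
cv2.imwrite("pics/t7.png",cv2.resize(c[200:270,200:320],None,fx=6,fy=6,interpolation=2))
```

```text
[ 14  13  20  17 229] [239.51091703 231.45851528] [0.483007   0.21602844 0.122     ]
```

View pics/t7.png

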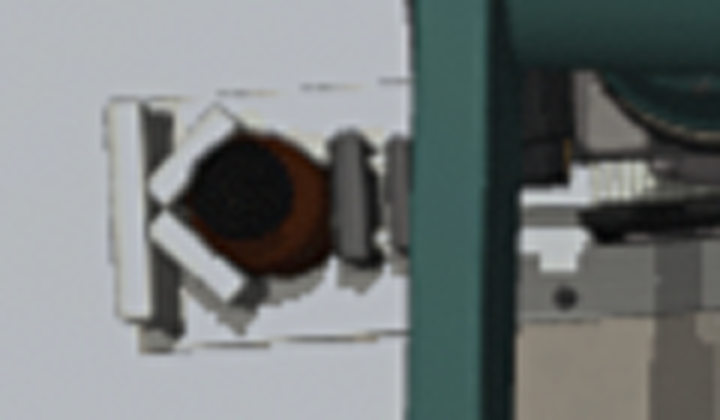

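The top view puts the cap at (0.483, 0.216), about 3 mm from the measured seat at (0.4855, 0.2178). The bottle sits against both V faces with the jaw behind it, so I'm handing in.

```bash
python3 -c "
from bench import robot
print(robot.close_job())"
```

```text
the job is handed in; nothing more can be done
None
```

The brown bottle stands upright in the V, about 3 mm from its measured seat. Two final squeezes of about 20 N stalled short of home, the trigger is let go, the other two bottles are still standing, and the job is handed in; no verdict came back.

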